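Tip the wooden ball off the sorting board and put the petal cutter away

ROBOT

A 6-joint arm with a two-finger parallel gripper is mounted at the origin on the work surface; the furniture and walls round the work are solid. World frame = base frame: x ahead of the robot, y to its left, z up, the work surface at z = 0. Lengths are in m, angles in rad, forces in N, time in s.
With the tool pointing down it reaches from about 0.35 to 0.775 m from the base axis. Payload 7.3 kg.
Tool frame: the origin (TCP) lies at the very end of the fingers, on their centre line; the grasp point (between the pads) lies 19 mm behind it; z points along the fingers, y is the line along which they close (so a half turn about z gives the same grasp; the last joint's range is limited). The gripper opens to 92 mm and grips with 3 to 60 N. Pads are 19 mm wide; open, the fingers measure 130 mm over their backs; the gripper's body (75 mm by 190 mm) begins 47 mm behind the grasp point.
Start: joints at [-1.378, 0.342, 1.524, -0, 1.275, -0.146], TCP at [0.175, -0.495, 0.227] pointing down, gripper open.
Joint ranges: [-2.53, 2.53], [-0.77, 2.02], [0.04, 2.7], [-1, 4.14], [0.28, 2.66], [-3.11, 3.11]. Speed limits (rad/s): [2.57, 2.57, 3.14, 3.14, 3.14, 3.14].

INTERFACE

Orientations are given as [roll, pitch, yaw] about the fixed x, y, z axes, in that order (R = Rz(yaw) Ry(pitch) Rx(roll)).
In Python, from cell import robot, read_camera, get_calibration gives the robot as it stands. The module is installed in compiled form; this text tells all that it offers.
- The arm moves only by the tool send_rows, never from a script. Its argument "plan" is a list of rows, each a list of 2 entries, a list of its own where there are three numbers: the shift along the tool's x, y, z as a fraction of full scale, then the turn, a rotation vector about the tool's x, y, z as a fraction of full scale. A call has exactly 10 rows; each row shifts and turns the commanded pose from where the row before left it, along the tool's axes as they then stand; what a row does not reach is not made up. Full scale, the value 1, is 0.025 m for a shift and 90 degrees for a turn. A row lasts 1/8 s, in which the tool goes at most 62.5 mm and 10.7 degrees, less where a joint would pass 70% of its speed; a pose out of reach is approached as far as the arm can. A call with a number of a shift or a turn outside -1 to 1 is refused whole. A call with a gripper value outside its range is refused whole. "gripper" is the opening, from -1 (shut) to 1 (fully open), so that 0 is half open, set as the call begins (left out, the last holds). The fingers move at their own pace and stop on an object; "force" is the grip in N (left out, the last holds). Time passes only in rows, so rows that do not move let the fingers close, or fill a call up. It gives the time, the measured TCP pose, the force, the opening and the grip force at its end, in the units of the state.
- robot.observe(): the state, without advancing time (a new reading comes with each control period).
- read_camera(name): name is "side" or "top"; returns (picture, depth): 480x640x3 uint8, blue, green, red; 480x640 float32, m along the optical axis (not along the pixel's ray), 0 where there is no reading.
- get_calibration(name): a dict with "intrinsics" (3x3 intrinsics, pixels), "rvec" (rotation vector, rad) and "tvec" (3), from world to camera coordinates, as OpenCV has them. Camera axes: x right, y down, z forward; pixel columns grow to the right and rows downward; lengths in m; the calibration is good to about 2 mm. A picture is of the moment at which its call begins. get_calibration takes no time and is no camera call.
- robot.hand_in(): hands the job in; it is judged then, once.
The state is a dict: "time": time; "qpos": joint angles; "qvel": joint speeds; "joint_efforts": joint torques, N m; "tool_pos": TCP position; "tool_rot": TCP orientation; "contact_force": force on the tool from outside, world axes, zero at the start; "torque": the same for the moment, N m; "opening": finger opening in m; "grip_force": force on a finger pad.
Only numpy, scipy, OpenCV 4.12 (cv2) and the standard library are available. Lean on these libraries where they do the work, as an engineer would, in place of code of your own. Each camera call takes 0.05 s, during which the arm holds its last target. There are 200 camera calls.

TASK

Lift the hinged sorting board by its bar handle until the wooden ball rolls off into the steel trough behind it, while the tin petal cutter stays lying on the board; do not pick or push the ball with the gripper. Lower the board back down flat, then put that petal cutter into the square steel tray on the table and let go.

Things in the scene. Friction and masses are not known exactly. Their poses are not given: they have to be found in the camera images.
- sorter: wooden sorting stand, fixed to the table, 235 x 216 mm. Origin: centre of the stand at table level; its x points from the handle side towards the trough, z up. On it lies a hinged slatted board (x -85 to +85 mm, y -100 to +100 mm, 8 mm thick, top face at z 55 mm when level, side rails 8 mm high at y +-97 mm). The hinge line runs along y at x 85, z 47 mm. Beyond it is an open steel trough, inside x 92 to 144 mm, y -104 to +104 mm, floor at z 10 mm, outer wall up to z 80 mm
- board (a joint): tilt of the board (rad): 0 = lying level on the stand, grows as the handle end is lifted (limit 0.6). It falls back by its own weight (about 0.4 kg) if let go. The ball leaves its groove above about 0.2 rad; 0.35 rad is ample; raised slowly, the cutter does not slide at 0.35
- handle (a point): middle of the steel bar handle on the board: a round bar 12 mm thick, 100 mm long, parallel to the hinge (sorter y). When the board is level it is at x -105, z 85 mm in the sorter's frame, 190 mm from the hinge line horizontally and 38 mm above it; it moves on a circle about the hinge. Below it is free space; it turns freely between gripper pads that stay upright
- ball: plain wooden ball, 32 mm in diameter, origin at its centre. It rests in a 6 mm wide groove across the board, at x 50 mm of the sorter
- cutter_center (a point): tin petal cutter lying on the board, rolled edge up: a lobed ring shape 38 x 41 mm, 22 mm high, 30 g; the point is at its centre, half-way up; z up. It is solid to the gripper and may be pinched across in any direction
- tray: square open steel tray fixed on the table, 150 x 150 mm outside, 35 mm high, walls 4 mm, floor about 4 mm above the table. Origin: centre of its underside; x and y along its sides
There are look-alikes about, which are no part of the job. Leave any black look-alike of the ball alone.

How it is judged:
By the outcome, as a careful person would: the job done as asked, in the order asked, and still so for the second after the job is handed in, with the robot touching nothing.
It also fails if it takes over 58 s, if anything falls off the work surface, if the arm or the gripper's body presses on something with over 40 N, if the wrist force passes 120 N, or if a joint passes its speed limit or range.

## Working session

There is one attempt and no reset: what is moved stays moved. The work goes in short steps, Python scripts to look and compute and a tool call to move; the robot and the scene stay as the last step left them, time stands still between calls to the robot, and variables do not carry over. Pictures are saved under pics/ and viewed, at most 10 in all, crops included, and the job is handed in when it is done.

Besides the shell and the picture viewer there is one more tool, called after "Emit:" as name(argument=value, ...), one argument or row to a line, values as JSON. send_rows: Moves the arm, as the interface text tells. Shift numbers are shares of 0.025 m and turn numbers shares of 90 degrees, none past 1 either way. Its arguments: {"type":"object","properties":{"plan":{"type":"array"},"gripper":{"type":"number"},"force":{"type":"number"}},"required":["plan"]}

```bash
mkdir -p pics; cat > h.py <<'E'
import numpy as np, cv2
from cell import robot, read_camera, get_calibration
def cal(n):
    c=get_calibration(n); return np.array(c["intrinsics"]),cv2.Rodrigues(np.array(c["rvec"],float))[0],np.array(c["tvec"],float).ravel()
def cloud(n,d):
    K,R,t=cal(n); v,u=np.mgrid[:480,:640]
    P=np.stack([(u-K[0,2])/K[0,0]*d,(v-K[1,2])/K[1,1]*d,d],-1)
    W=(P-t)@R; W[d==0]=np.nan; return W
def ray(n,u,v,z):
    K,R,t=cal(n); o=-R.T@t; w=R.T@np.linalg.inv(K)@[u,v,1.]
    return o+w*(z-o[2])/w[2]
def proj(n,p):
    K,R,t=cal(n); q=K@(R@np.array(p,float)+t); return q[:2]/q[2]
E
python3 - <<'E'
from h import *
for n in("top","side"):
    p,d=read_camera(n); cv2.imwrite(f"pics/{n}0.png",p); np.save(n+"0.npy",d)
    K,R,t=cal(n); print(n,-R.T@t,R[2],K[0,0])
s=robot.observe(); print(s["tool_pos"],s["tool_rot"],s["opening"],s["contact_force"])
E
```

```text
top [ 0.38556214 -0.12430883  0.93182993] [ 0.14302825  0.02178635 -0.98947879] 450.4742646213419
side [ 0.48603279 -0.87246787  0.67742942] [ 0.02831237  0.77628495 -0.62974605] 612.1253340799286
[ 0.17445444 -0.4948064   0.2261416 ] [-3.14030704e+00 -2.14693928e-04  3.38779958e-01] 0.09178982620929395 [-0.42340882 -0.94255776  0.33324414]
```

View pics/top0.png

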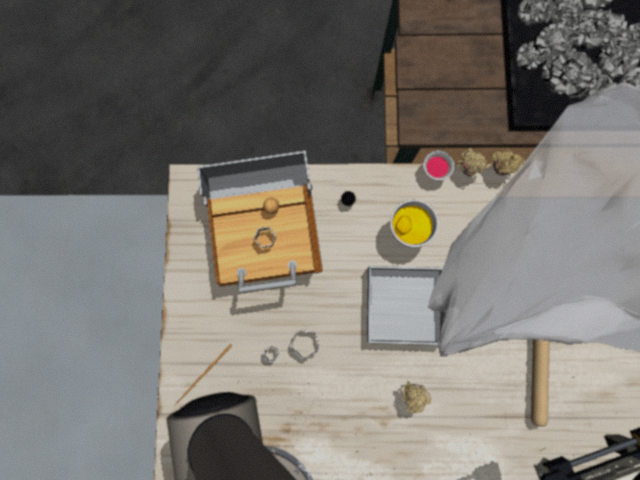

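View pics/side0.png

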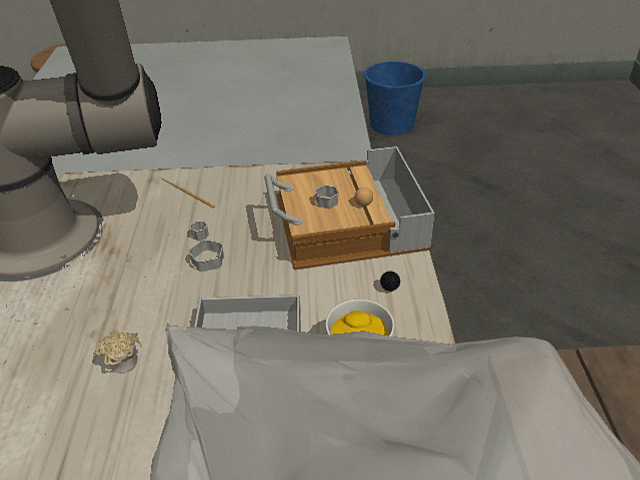

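The top view shows the board with the handle bar from about (240,289) to (294,282), the cutter at (264,239), the ball at (271,205) and the tray from (367,268) to (441,346). The side view shows the handle at (283,203), the cutter at (327,196) and the ball at (364,197), with a cloth near the tray.

```bash
python3 - <<'E'
from h import *
np.set_printoptions(precision=4,suppress=True)
d=np.load("top0.npy"); W=cloud("top",d); p=cv2.imread("pics/top0.png"); hsv=cv2.cvtColor(p,cv2.COLOR_BGR2HSV)
v,u=np.mgrid[:480,:640]
def box(a,b,c,e): return (u>=a)&(u<=c)&(v>=b)&(v<=e)
# handle: grey pts z 0.07..0.1
m=box(230,255,300,300)&(hsv[...,1]<90)&(W[...,2]>.078)&(W[...,2]<.105)
P=W[m]; print("handle n",len(P),P.mean(0),P.min(0),P.max(0))
B=P[P[:,0]<np.percentile(P[:,0],60)]
r=cv2.minAreaRect(P[:,:2].astype(np.float32)*1000); print("handle rect",r)
# board top
m=box(200,180,325,285)&(W[...,2]>.049)&(W[...,2]<.059)&(hsv[...,1]>90)
P=W[m]; r=cv2.minAreaRect(P[:,:2].astype(np.float32)*1000); print("board",r,np.median(P[:,2]))
# cutter
m=box(248,224,280,254)&(W[...,2]>.066)&(W[...,2]<.085); P=W[m]; print("cutter",len(P),P.mean(0),P.min(0),P.max(0),[u[m].min(),u[m].max(),v[m].min(),v[m].max()])
m=box(258,192,284,218)&(W[...,2]>.06); P=W[m]; print("ball",len(P),P.mean(0),P.max(0))
m=box(360,260,442,352)&(W[...,2]>.025)&(W[...,2]<.045); P=W[m]; print("tray",len(P),cv2.minAreaRect(P[:,:2].astype(np.float32)*1000),np.median(P[:,2]))
m=box(375,275,430,335); print("trayfloor",np.median(W[m],0))
for n,q,z in [("top",(240,289),.085),("top",(294,282),.085),("side",(269,178),.085),("side",(297,221),.085),("top",(264,239),.066),("side",(327,196),.066),("top",(271,205),.071),("side",(364,197),.071),("top",(367,268),.035),("top",(441,268),.035),("top",(441,346),.035),("top",(367,346),.035),("side",(200,298),.035),("side",(299,298),.035)]: print(n,q,ray(n,*q,z))
img=cv2.resize(p[140:360,180:460],None,fx=2.7,fy=2.7,interpolation=cv2.INTER_CUBIC); cv2.imwrite("pics/c1.png",img)
q=cv2.imread("pics/side0.png");cv2.imwrite("pics/c2.png",cv2.resize(q[130:280,240:440],None,fx=4,fy=4,interpolation=cv2.INTER_CUBIC))
E
```

```text
handle n 403 [ 0.4263 -0.0184  0.0897] [ 0.4135 -0.0719  0.0781] [0.4481 0.0369 0.0951]
handle rect ((430.4880065917969, -17.601886749267578), (24.037803649902344, 108.5566177368164), 6.80406379699707)
board ((528.6401977539062, -0.03632354736328125), (170.4687957763672, 201.39622497558594), 8.761539459228516) 0.05589986399529025
cutter 91 [ 0.522  -0.0085  0.076 ] [ 0.5011 -0.0304  0.066 ] [0.5388 0.0087 0.0825] [np.int64(255), np.int64(275), np.int64(227), np.int64(247)]
ball 215 [ 0.5805 -0.0212  0.0814] [0.6065 0.0064 0.0917]
tray 519 ((391.7889404296875, -284.8104248046875), (146.02882385253906, 150.0181121826172), 88.8370361328125) 0.03516590308895942
trayfloor [nan nan nan]
top (240, 289) [0.4192 0.0335 0.085 ]
top (294, 282) [ 0.4326 -0.0679  0.085 ]
side (269, 178) [0.4222 0.0257 0.085 ]
side (297, 221) [ 0.4692 -0.101   0.085 ]
top (264, 239) [ 0.5172 -0.0073  0.066 ]
side (327, 196) [ 0.5214 -0.0094  0.066 ]
top (271, 205) [ 0.5838 -0.0204  0.071 ]
side (364, 197) [ 0.5839 -0.0242  0.071 ]
top (367, 268) [ 0.4636 -0.2098  0.035 ]
top (441, 268) [ 0.4639 -0.3563  0.035 ]
top (441, 346) [ 0.3126 -0.3508  0.035 ]
top (367, 346) [ 0.3118 -0.2079  0.035 ]
side (200, 298) [ 0.3207 -0.2132  0.035 ]
side (299, 298) [ 0.468  -0.2234  0.035 ]
```

View pics/c1.png

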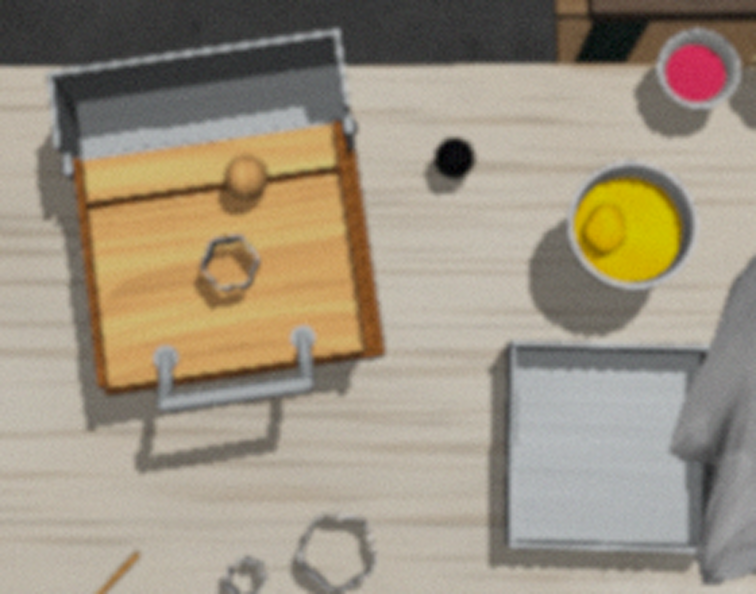

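View pics/c2.png

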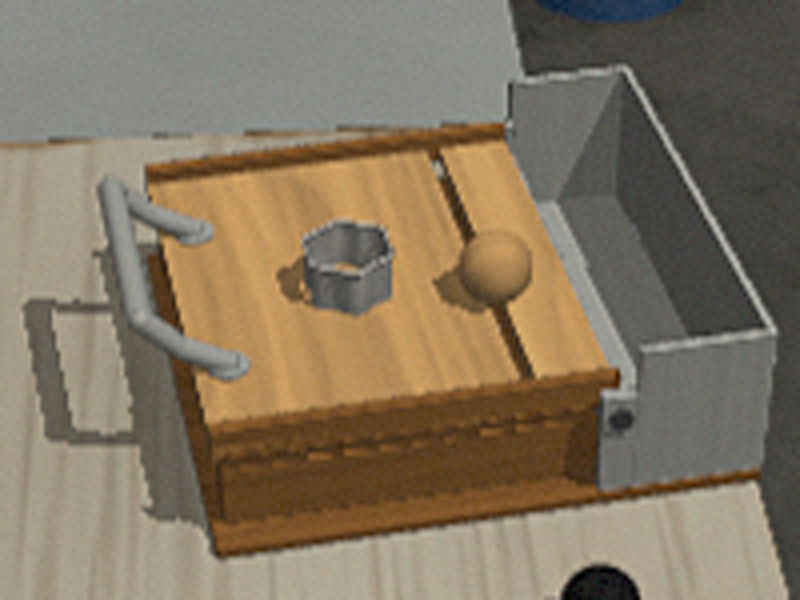

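The first crop shows the handle bar, ball, cutter and tray clearly. In the second, the ball sits in the groove and the cutter is clear of the handle. Next I check how tall the cloth is along my path and refine the handle line.

```bash
python3 - <<'E'
from h import *
np.set_printoptions(precision=4,suppress=True)
W=cloud("top",np.load("top0.npy")); S=cloud("side",np.load("side0.npy"))
p=cv2.imread("pics/top0.png"); sat=cv2.cvtColor(p,cv2.COLOR_BGR2HSV)[...,1]
P=W[255:300,230:300][(sat[255:300,230:300]<90)&(W[255:300,230:300,2]>.087)&(W[255:300,230:300,2]<.1)]
e=np.array([.989,.143]); r=(P[:,:2]-[.4255,-.016])
P=P[np.abs(r@e)<.012]
vx,vy,x0,y0=cv2.fitLine(P[:,:2].astype(np.float32),cv2.DIST_HUBER,0,.01,.01).ravel(); print("bar",len(P),vx,vy,x0,y0,np.degrees(np.arctan2(vx,-vy)),P.min(0),P.max(0))
for n,C in(("top",W),("side",S)):
    Q=C.reshape(-1,3); Q=Q[np.isfinite(Q[:,0])&(Q[:,2]>.06)]
    for x in np.arange(.15,.65,.05):
        row=[]
        for y in np.arange(-.55,-.14,.05):
            k=(abs(Q[:,0]-x)<.025)&(abs(Q[:,1]-y)<.025); row.append(round(float(Q[k,2].max()),2) if k.any() else 0)
        print(n,round(x,2),row)
E
```

```text
bar 343 0.14583082 -0.98930955 0.42537102 -0.01800108 8.385393 [ 0.4135 -0.0719  0.087 ] [0.4381 0.0344 0.0951]
top 0.15 [0, 0, 0.25, 0.32, 0, 0, 0, 0, 0]
top 0.2 [0.31, 0.39, 0.4, 0.34, 0, 0, 0, 0, 0]
top 0.25 [0.32, 0, 0, 0, 0, 0, 0, 0, 0]
top 0.3 [0, 0, 0, 0.13, 0.13, 0, 0, 0, 0]
top 0.35 [0.18, 0.17, 0.16, 0.15, 0.14, 0, 0, 0, 0]
top 0.4 [0.19, 0.18, 0.16, 0.15, 0.14, 0.09, 0, 0, 0]
top 0.45 [0.2, 0.19, 0.18, 0.16, 0.13, 0, 0, 0, 0]
top 0.5 [0.21, 0.2, 0.19, 0.16, 0.13, 0.06, 0.06, 0, 0]
top 0.55 [0.22, 0.21, 0.2, 0.17, 0.06, 0, 0.06, 0, 0]
top 0.6 [0.24, 0.23, 0.21, 0.17, 0.06, 0.06, 0.06, 0, 0]
side 0.15 [0, 0, 0, 0, 0, 0, 0, 0, 0]
side 0.2 [0, 0, 0, 0, 0, 0, 0, 0, 0]
side 0.25 [0, 0, 0, 0, 0, 0, 0, 0, 0]
side 0.3 [0.14, 0, 0, 0.13, 0.13, 0, 0, 0, 0]
side 0.35 [0.18, 0.16, 0.15, 0.15, 0.13, 0, 0, 0, 0]
side 0.4 [0.19, 0.17, 0.16, 0.15, 0.13, 0.09, 0, 0, 0]
side 0.45 [0.2, 0.19, 0.18, 0.16, 0.13, 0, 0, 0, 0]
side 0.5 [0.2, 0.19, 0.19, 0.16, 0.12, 0.06, 0.06, 0, 0]
side 0.55 [0.22, 0.21, 0.19, 0.16, 0, 0, 0.06, 0, 0]
side 0.6 [0.24, 0.23, 0.21, 0.16, 0, 0.06, 0.06, 0, 0]
```

Emit:
send_rows(
  plan=[
    [[1,-0.93,0],[0,0,0]],
    [[1,-0.93,0],[0,0,0]],
    [[1,-0.93,0],[0,0,0]],
    [[1,-0.93,0],[0,0,0]],
    [[1,-0.93,0],[0,0,0]],
    [[1,-0.93,0],[0,0,0]],
    [[1,-0.93,0],[0,0,0]],
    [[1,-0.93,0],[0,0,0]],
    [[1,-0.93,0],[0,0,0]],
    [[1,-0.93,0],[0,0,0]],
  ],
  gripper=0.2,
  force=25,
)

```text
time: 1.35
tool_pos: [0.3333, -0.1917, 0.2265]
tool_rot: [-3.141, 0.0, 0.339]
contact_force: [-0.7, -1.0, -0.3]
opening: 0.0552
grip_force: 0.0
```

Emit:
send_rows(
  plan=[
    [[0.97,-0.9,0],[0,0,0]],
    [[0.97,-0.9,0],[0,0,0]],
    [[0.97,-0.9,0],[0,0,0]],
    [[0.97,-0.9,0],[0,0,0]],
    [[0.97,-0.9,0],[0,0,0]],
    [[0.97,-0.9,0],[0,0,0]],
    [[0,0,0],[0,0,-0.11]],
    [[0,0,0],[0,0,-0.11]],
    [[0,0,0],[0,0,-0.11]],
    [[0,0,0],[0,0,-0.11]],
  ],
)

```text
time: 2.6
tool_pos: [0.4251, -0.017, 0.2264]
tool_rot: [-3.141, 0.0, 1.036]
contact_force: [0.9, -0.1, 0.4]
opening: 0.0549
grip_force: 0.0
```

Emit:
send_rows(
  plan=[
    [[0,0,0],[0,0,-0.11]],
    [[0,0,0],[0,0,-0.11]],
    [[0,0,0],[0,0,-0.11]],
    [[0,0,0],[0,0,-0.11]],
    [[0,0,0.8],[0,0,0]],
    [[0,0,0.8],[0,0,0]],
    [[0,0,0.8],[0,0,0]],
    [[0,0,0],[0,0,0]],
    [[0,0,0],[0,0,0]],
    [[0,0,0],[0,0,0]],
  ],
)

```text
time: 3.85
tool_pos: [0.4258, -0.0172, 0.1675]
tool_rot: [3.14, 0.001, 1.721]
contact_force: [-0.2, -0.2, 0.1]
opening: 0.0551
grip_force: 0.0
```

Emit:
send_rows(
  plan=[
    [[0,0,0.7],[0,0,0]],
    [[0,0,0.7],[0,0,0]],
    [[0,0,0.7],[0,0,0]],
    [[0,0,0.7],[0,0,0]],
    [[0,0,0.6],[0,0,0]],
    [[0,0,0.4],[0,0,0]],
    [[0,0,0.14],[0,0,0]],
    [[0,0,0],[0,0,0]],
    [[0,0,0],[0,0,0]],
    [[0,0,0],[0,0,0]],
  ],
)

```text
time: 5.1
tool_pos: [0.4257, -0.0172, 0.0686]
tool_rot: [3.141, 0.0, 1.721]
contact_force: [-0.2, 0.7, -0.2]
opening: 0.0552
grip_force: 0.0
```

```bash
python3 - <<'E'
from h import *
p,d=read_camera("side"); cv2.imwrite("pics/s1.png",cv2.resize(p[100:300,200:440],None,fx=3,fy=3,interpolation=cv2.INTER_CUBIC))
s=robot.observe();print(s["tool_pos"],s["contact_force"])
E
```

```text
[ 0.42557496 -0.01715673  0.06849173] [ 1.18179448  1.01945638 -0.35973158]
```

View pics/s1.png

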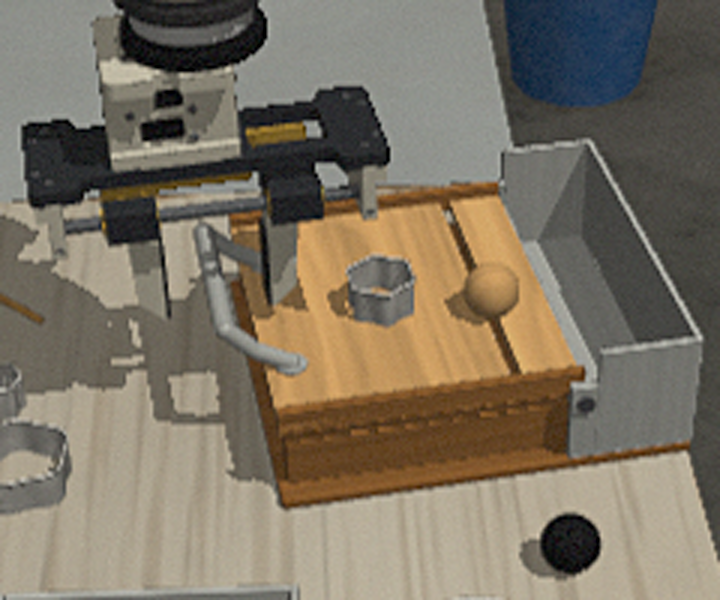

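The fingers straddle the bar: the left one is at about (165,315) and the right at (270,305), with the bar at (215,290) between them. I'll close.

Emit:
send_rows(
  plan=[
    [[0,0,0],[0,0,0]],
    [[0,0,0],[0,0,0]],
    [[0,0,0],[0,0,0]],
    [[0,0,0],[0,0,0]],
    [[0,0,0],[0,0,0]],
    [[0,0,0],[0,0,0]],
    [[0,0,0],[0,0,0]],
    [[0,0,0],[0,0,0]],
    [[0,0,0],[0,0,0]],
    [[0,0,0],[0,0,0]],
  ],
  gripper=-1,
  force=25,
)

```text
time: 6.4
tool_pos: [0.4246, -0.0172, 0.0681]
tool_rot: [-3.14, -0.0, 1.721]
contact_force: [-4.4, -2.7, 3.6]
opening: 0.0109
grip_force: 25.0
```

```bash
python3 - <<'E'
import numpy as np
t=np.linspace(0,.35,21); x=-190*np.cos(t)+38*np.sin(t); z=190*np.sin(t)+38*np.cos(t)
print(np.round(np.diff(x)/25,3)); print(np.round(np.diff(z)/25,3))
E
```

```text
[0.028 0.03  0.032 0.035 0.037 0.039 0.042 0.044 0.046 0.048 0.05  0.053
 0.055 0.057 0.059 0.061 0.063 0.065 0.068 0.07 ]
[0.133 0.132 0.132 0.131 0.13  0.13  0.129 0.128 0.128 0.127 0.126 0.125
 0.124 0.123 0.122 0.121 0.12  0.119 0.118 0.116]
```

Emit:
send_rows(
  plan=[
    [[0,0.03,-0.13],[0,0,0]],
    [[0,0.03,-0.13],[0,0,0]],
    [[0,0.03,-0.13],[0,0,0]],
    [[0,0.035,-0.13],[0,0,0]],
    [[0,0.035,-0.13],[0,0,0]],
    [[0,0.04,-0.13],[0,0,0]],
    [[0,0.04,-0.13],[0,0,0]],
    [[0,0.045,-0.13],[0,0,0]],
    [[0,0.045,-0.13],[0,0,0]],
    [[0,0.05,-0.13],[0,0,0]],
  ],
)

```text
time: 7.65
tool_pos: [0.4335, -0.0159, 0.1003]
tool_rot: [-3.138, -0.0, 1.721]
contact_force: [-5.4, -3.7, -0.6]
opening: 0.011
grip_force: 25.0
```

Emit:
send_rows(
  plan=[
    [[0,0.05,-0.126],[0,0,0]],
    [[0,0.053,-0.125],[0,0,0]],
    [[0,0.055,-0.124],[0,0,0]],
    [[0,0.057,-0.123],[0,0,0]],
    [[0,0.06,-0.122],[0,0,0]],
    [[0,0.06,-0.12],[0,0,0]],
    [[0,0.063,-0.12],[0,0,0]],
    [[0,0.065,-0.12],[0,0,0]],
    [[0,0,0],[0,0,0]],
    [[0,0,0],[0,0,0]],
  ],
)

```text
time: 8.9
tool_pos: [0.4444, -0.0143, 0.1248]
tool_rot: [-3.137, -0.0, 1.722]
contact_force: [-8.4, -4.1, 1.4]
opening: 0.0111
grip_force: 25.0
```

```bash
python3 - <<'E'
from h import *
p,d=read_camera("side"); cv2.imwrite("pics/s2.png",cv2.resize(p[100:300,200:440],None,fx=3,fy=3,interpolation=cv2.INTER_CUBIC))
s=robot.observe();print(s["tool_pos"],s["contact_force"],s["opening"])
E
```

```text
[ 0.44441332 -0.01424677  0.124812  ] [-7.67046683 -4.61666444  1.17097647] 0.011048003581389926
```

View pics/s2.png

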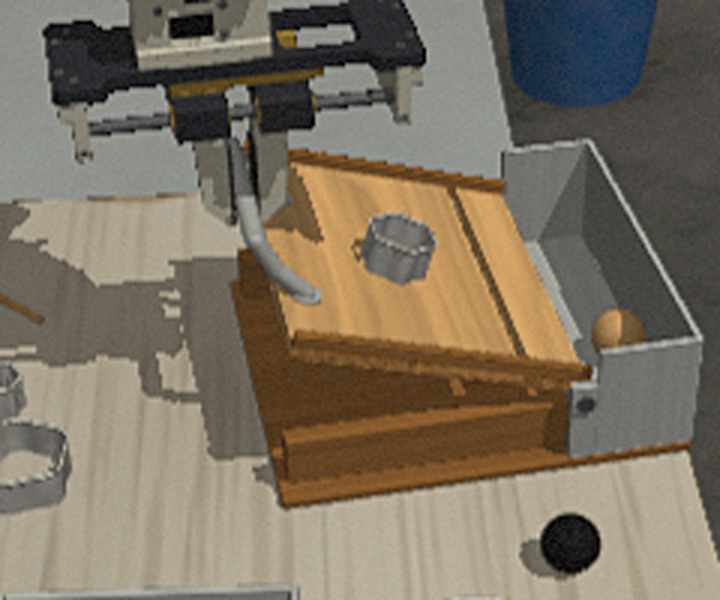

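The ball is in the trough at (617,328), the groove is empty, and the cutter is still on the board at (398,248). I'll lower along the same arc.

Emit:
send_rows(
  plan=[
    [[0,-0.065,0.12],[0,0,0]],
    [[0,-0.063,0.12],[0,0,0]],
    [[0,-0.06,0.12],[0,0,0]],
    [[0,-0.06,0.122],[0,0,0]],
    [[0,-0.057,0.123],[0,0,0]],
    [[0,-0.055,0.124],[0,0,0]],
    [[0,-0.053,0.125],[0,0,0]],
    [[0,-0.05,0.126],[0,0,0]],
    [[0,-0.05,0.13],[0,0,0]],
    [[0,-0.045,0.13],[0,0,0]],
  ],
)

```text
time: 10.2
tool_pos: [0.4312, -0.0162, 0.0939]
tool_rot: [-3.139, -0.0, 1.721]
contact_force: [-7.1, -4.0, 1.6]
opening: 0.0112
grip_force: 25.0
```

Emit:
send_rows(
  plan=[
    [[0,-0.045,0.13],[0,0,0]],
    [[0,-0.04,0.13],[0,0,0]],
    [[0,-0.04,0.13],[0,0,0]],
    [[0,-0.035,0.13],[0,0,0]],
    [[0,-0.035,0.13],[0,0,0]],
    [[0,-0.03,0.13],[0,0,0]],
    [[0,-0.03,0.13],[0,0,0]],
    [[0,-0.03,0.13],[0,0,0]],
    [[0,0,0],[0,0,0]],
    [[0,0,0],[0,0,0]],
  ],
)

```text
time: 11.45
tool_pos: [0.4246, -0.0172, 0.0682]
tool_rot: [-3.14, -0.0, 1.721]
contact_force: [-5.7, -2.9, 4.7]
opening: 0.0109
grip_force: 25.0
```

Emit:
send_rows(
  plan=[
    [[0,0,0],[0,0,0]],
    [[0,0,0],[0,0,0]],
    [[0,0,0],[0,0,0]],
    [[0,0,0],[0,0,0]],
    [[0,0,0],[0,0,0]],
    [[0,0,-0.3],[0,0,0]],
    [[0,0,-0.7],[0,0,0]],
    [[0,0,-0.9],[0,0,0]],
    [[0,0,-0.9],[0,0,0]],
    [[0,0,-0.9],[0,0,0]],
  ],
  gripper=0.2,
)

```text
time: 12.7
tool_pos: [0.4253, -0.0171, 0.1619]
tool_rot: [3.141, 0.0, 1.721]
contact_force: [0.8, -0.7, -0.0]
opening: 0.055
grip_force: 0.0
```

```bash
python3 - <<'E'
from h import *
np.set_printoptions(precision=4,suppress=True)
s=robot.observe();print(s["tool_pos"],s["contact_force"],s["opening"])
p,d=read_camera("side"); cv2.imwrite("pics/s3.png",cv2.resize(p[100:300,200:440],None,fx=3,fy=3,interpolation=cv2.INTER_CUBIC))
q,e=read_camera("top"); cv2.imwrite("pics/t3.png",cv2.resize(q[150:300,190:340],None,fx=4,fy=4,interpolation=cv2.INTER_CUBIC))
for n,D in(("top",e),("side",d)):
    W=cloud(n,D); Q=W.reshape(-1,3); k=(abs(Q[:,0]-.525)<.04)&(abs(Q[:,1]+.008)<.04)&(Q[:,2]>.068)&(Q[:,2]<.084); P=Q[k]
    print(n,len(P),P.mean(0),np.percentile(P,2,0),np.percentile(P,98,0))
    k=(abs(Q[:,0]-.53)<.06)&(abs(Q[:,1])<.07)&(Q[:,2]<.066)&(Q[:,2]>.045); print("board z",np.median(Q[k,2]))
E
```

```text
[ 0.4253 -0.0171  0.1619] [ 0.8161 -0.7437 -0.0125] 0.05504674672320136
top 4 [ 0.5335 -0.0223  0.0799] [ 0.5309 -0.024   0.0788] [ 0.5359 -0.0207  0.0824]
board z 0.0559239410578111
side 203 [ 0.5205 -0.0112  0.0733] [ 0.5027 -0.032   0.0681] [0.5381 0.0086 0.0786]
board z 0.0538754140267382
```

View pics/s3.png

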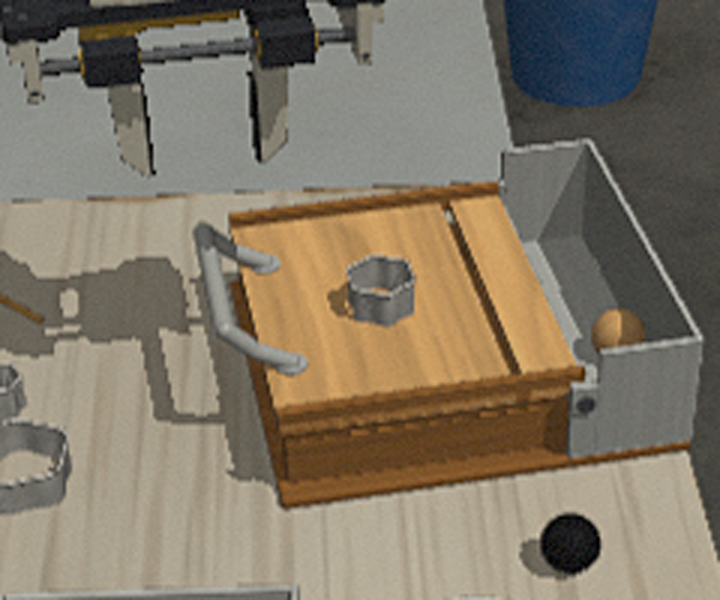

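View pics/t3.png

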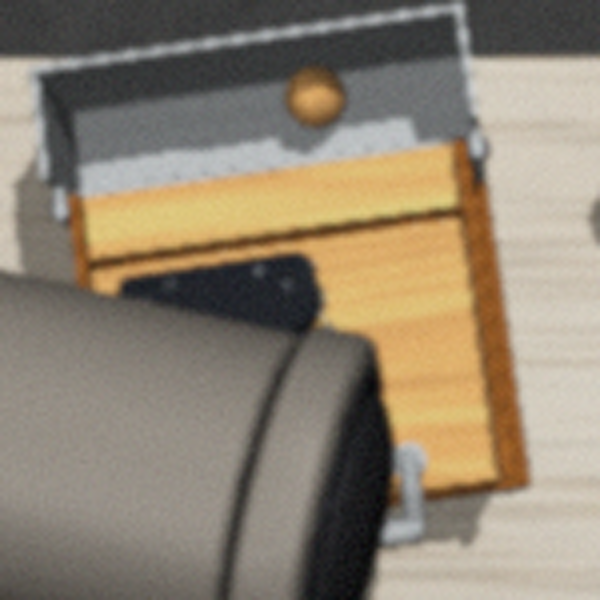

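Emit:
send_rows(
  plan=[
    [[-0.08,0.9,0],[0,0,0]],
    [[-0.08,0.96,0],[0,0,0]],
    [[-0.08,0.96,0],[0,0,0]],
    [[-0.09,0.96,0],[0,0,0]],
    [[0,0,0.5],[0,0,0]],
    [[0,0,0.7],[0,0,0]],
    [[0,0,0.7],[0,0,0]],
    [[0,0,0.6],[0,0,0]],
    [[0,0,0],[0,0,0]],
    [[0,0,0],[0,0,0]],
  ],
  gripper=0.5,
)

```text
time: 14.05
tool_pos: [0.5201, -0.0112, 0.0985]
tool_rot: [3.141, 0.0, 1.721]
contact_force: [1.1, -0.7, -0.5]
opening: 0.0687
grip_force: 0.0
```

Emit:
send_rows(
  plan=[
    [[0,0,0.5],[0,0,0]],
    [[0,0,0.5],[0,0,0]],
    [[0,0,0.4],[0,0,0]],
    [[0,0,0.22],[0,0,0]],
    [[0,0,0],[0,0,0]],
    [[0,0,0],[0,0,0]],
    [[0,0,0],[0,0,0]],
    [[0,0,0],[0,0,0]],
    [[0,0,0],[0,0,0]],
    [[0,0,0],[0,0,0]],
  ],
)

```text
time: 15.3
tool_pos: [0.5201, -0.0111, 0.0578]
tool_rot: [3.141, 0.0, 1.721]
contact_force: [0.2, 0.7, 0.3]
opening: 0.0687
grip_force: 0.0
```

Emit:
send_rows(
  plan=[
    [[0,0,0],[0,0,0]],
    [[0,0,0],[0,0,0]],
    [[0,0,0],[0,0,0]],
    [[0,0,0],[0,0,0]],
    [[0,0,0],[0,0,0]],
    [[0,0,0],[0,0,0]],
    [[0,0,0],[0,0,0]],
    [[0,0,0],[0,0,0]],
    [[0,0,0],[0,0,0]],
    [[0,0,0],[0,0,0]],
  ],
  gripper=-1,
  force=15,
)

```text
time: 16.55
tool_pos: [0.52, -0.0111, 0.0577]
tool_rot: [-3.142, 0.0, 1.721]
contact_force: [-0.7, -0.6, 0.7]
opening: 0.0353
grip_force: 15.0
```

Emit:
send_rows(
  plan=[
    [[0,0,-0.2],[0,0,0]],
    [[0,0,-0.4],[0,0,0]],
    [[0,0,-0.6],[0,0,0]],
    [[0,0,-0.8],[0,0,0]],
    [[0,0,-0.8],[0,0,0]],
    [[0,0,-0.8],[0,0,0]],
    [[0,0,-0.8],[0,0,0]],
    [[0,0,-0.6],[0,0,0]],
    [[0,0,0],[0,0,0]],
    [[0,0,0],[0,0,0]],
  ],
)

```text
time: 17.8
tool_pos: [0.5197, -0.0111, 0.1822]
tool_rot: [-3.141, -0.0, 1.721]
contact_force: [-0.0, -0.1, -0.4]
opening: 0.0354
grip_force: 15.0
```

Emit:
send_rows(
  plan=[
    [[-0.6,-0.45,0],[0,0,0]],
    [[-0.9,-0.67,0],[0,0,0]],
    [[-0.95,-0.7,0],[0,0,0]],
    [[-0.95,-0.7,0],[0,0,0]],
    [[-0.95,-0.7,0],[0,0,0]],
    [[-0.95,-0.7,0],[0,0,0]],
    [[-0.95,-0.7,0],[0,0,0]],
    [[-0.95,-0.7,0],[0,0,0]],
    [[-0.95,-0.7,0],[0,0,0]],
    [[-0.8,-0.6,0],[0,0,0]],
  ],
)

```text
time: 19.05
tool_pos: [0.3882, -0.2584, 0.1821]
tool_rot: [-3.14, -0.001, 1.72]
contact_force: [0.0, 0.2, 0.7]
opening: 0.0356
grip_force: 15.0
```

Emit:
send_rows(
  plan=[
    [[0,0,0],[0,0,0.05]],
    [[0,0,0],[0,0,0.046]],
    [[0,0,0.4],[0,0,0]],
    [[0,0,0.7],[0,0,0]],
    [[0,0,0.8],[0,0,0]],
    [[0,0,0.8],[0,0,0]],
    [[0,0,0.7],[0,0,0]],
    [[0,0,0.6],[0,0,0]],
    [[0,0,0],[0,0,0]],
    [[0,0,0],[0,0,0]],
  ],
)

```text
time: 20.3
tool_pos: [0.3898, -0.2573, 0.0828]
tool_rot: [-3.142, 0.0, 1.571]
contact_force: [-0.2, 0.6, -0.1]
opening: 0.0355
grip_force: 15.0
```

```bash
python3 - <<'E'
from h import *
p,d=read_camera("side"); cv2.imwrite("pics/s4.png",cv2.resize(p[140:360,120:400],None,fx=2.7,fy=2.7,interpolation=cv2.INTER_CUBIC))
s=robot.observe();print(s["tool_pos"],s["tool_rot"],s["contact_force"],s["opening"])
E
```

```text
[ 0.38999171 -0.2573965   0.08306463] [3.14113396e+00 5.39277444e-04 1.57075576e+00] [-0.02241162  0.22309023 -0.07025979] 0.03570248301336664
```

View pics/s4.png

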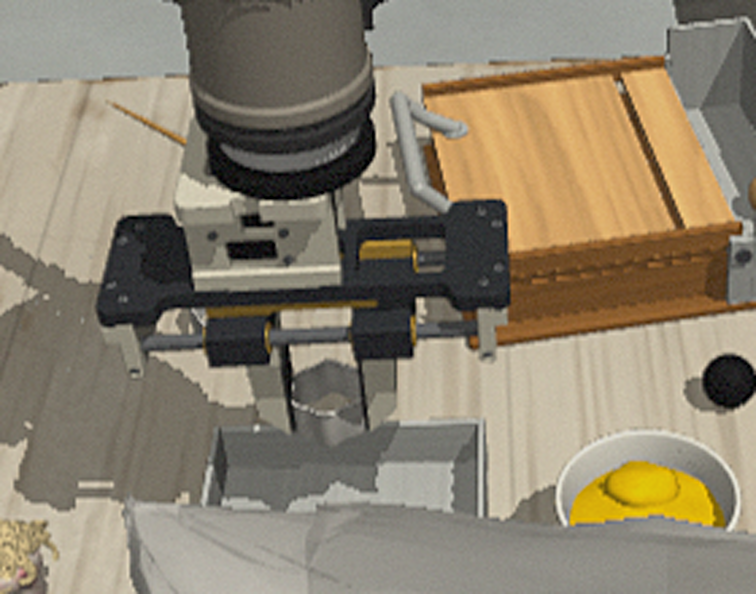

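Emit:
send_rows(
  plan=[
    [[0.28,0,0],[0,0,0]],
    [[0,0,0.4],[0,0,0]],
    [[0,0,0.5],[0,0,0]],
    [[0,0,0.5],[0,0,0]],
    [[0,0,0.5],[0,0,0]],
    [[0,0,0.4],[0,0,0]],
    [[0,0,0.3],[0,0,0]],
    [[0,0,0.2],[0,0,0]],
    [[0,0,0.1],[0,0,0]],
    [[0,0,0],[0,0,0]],
  ],
)

```text
time: 21.6
tool_pos: [0.39, -0.2502, 0.0103]
tool_rot: [3.142, 0.0, 1.57]
contact_force: [0.4, 0.4, -0.8]
opening: 0.0356
grip_force: 15.0
```

Emit:
send_rows(
  plan=[
    [[0,0,0.04],[0,0,0]],
    [[0,0,0.04],[0,0,0]],
    [[0,0,0],[0,0,0]],
    [[0,0,0],[0,0,0]],
    [[0,0,0],[0,0,0]],
    [[0,0,0],[0,0,0]],
    [[0,0,0],[0,0,0]],
    [[0,0,0],[0,0,0]],
    [[0,0,0],[0,0,0]],
    [[0,0,0],[0,0,0]],
  ],
)

```text
time: 22.85
tool_pos: [0.3899, -0.2502, 0.0082]
tool_rot: [3.142, 0.0, 1.57]
contact_force: [-0.2, -0.2, -0.0]
opening: 0.0352
grip_force: 15.0
```

Emit:
send_rows(
  plan=[
    [[0,0,0],[0,0,0]],
    [[0,0,0],[0,0,0]],
    [[0,0,0],[0,0,0]],
    [[0,0,0],[0,0,0]],
    [[0,0,0],[0,0,0]],
    [[0,0,0],[0,0,0]],
    [[0,0,-0.2],[0,0,0]],
    [[0,0,-0.4],[0,0,0]],
    [[0,0,-0.6],[0,0,0]],
    [[0,0,-0.8],[0,0,0]],
  ],
  gripper=0.3,
)

```text
time: 24.1
tool_pos: [0.3899, -0.2501, 0.0592]
tool_rot: [-3.142, -0.0, 1.57]
contact_force: [0.4, -0.4, -0.3]
opening: 0.0595
grip_force: 0.0
```

Emit:
send_rows(
  plan=[
    [[0,0,-0.9],[0,0,0]],
    [[0,0,-0.9],[0,0,0]],
    [[0,0,-0.9],[0,0,0]],
    [[0,0,-0.9],[0,0,0]],
    [[0,0,-0.9],[0,0,0]],
    [[0.8,0,-0.5],[0,0,0]],
    [[0.8,0,0],[0,0,0]],
    [[0.8,0,0],[0,0,0]],
    [[0.8,0,0],[0,0,0]],
    [[0,0,0],[0,0,0]],
  ],
)

```text
time: 25.35
tool_pos: [0.3895, -0.168, 0.1826]
tool_rot: [-3.14, -0.001, 1.573]
contact_force: [-0.5, -0.6, 0.2]
opening: 0.0596
grip_force: 0.0
```

```bash
python3 - <<'E'
from h import *
p,d=read_camera("side"); q,e=read_camera("top")
a=cv2.resize(p[140:360,160:440],(400,314)); b=cv2.resize(q[140:370,180:460],(400,329))
o=np.zeros((330,800,3),np.uint8); o[:314,:400]=a; o[:329,400:]=b; cv2.imwrite("pics/f.png",o)
s=robot.observe();print(s["tool_pos"],s["contact_force"],s["opening"],s["time"])
E
```

```text
[ 0.38992788 -0.16965865  0.18289314] [0.87193501 0.47289288 0.21092027] 0.059371421492487406 25.45
```

View pics/f.png

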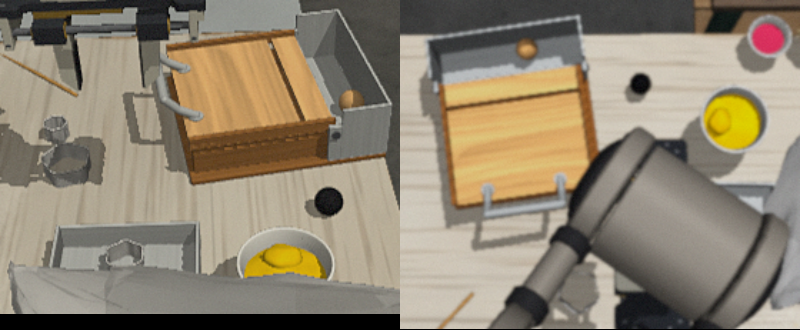

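The cutter lies in the tray at (125,255), the board is flat, the ball is in the trough at (350,100), and the gripper is clear. I'll hand in.

```bash
python3 -c "
from cell import robot
print(robot.hand_in())"
```

```text
the job is handed in; nothing more can be done
None
```

The job is done and handed in at about 25 s: the ball is in the trough, the board is back down flat, and the petal cutter is released in the tray with the gripper clear.

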